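# Turn a glass strip over against the stand's edge

### The job

Turn the glass strip on the turning stand over without grasping it: with the fingertips push it along the rails until it meets the platform's edge, tip it up on that edge and push it over, so that it ends lying flat, upside down, on the raised platform. The strip must pivot on its far long edge and never be picked up or carried, and the bottle, pot and tape roll beside the stand must be left where they are.

Things in the scene. Friction and masses are not known exactly. Their poses are not given: they have to be found in the camera images.
- turning_stand: Fixed plywood stand, turned by up to 0.4 rad. Origin on the table, directly under the middle of the platform's upright aluminium front face (the stop edge, which reaches y -90 to 90 mm); x points from the rails to the platform (away from the robot), y along the stop edge, z up.
- rails_mid (a point): Midway between the stand's two aluminium rails, level with their tops, 36 mm above the table. The rails are 8 mm thick, run along the stand's x for 75 mm either way from here up to the stop edge, and stand at 55 mm either side. The free channel between them is 102 mm wide and open to the robot's side; its floor is a board whose top is 4 mm above the table.
- platform_mid (a point): Centre of the platform's flat cork top, 44 mm above the table and 8 mm above the rails; the platform is 100 mm (stand's x) by 180 mm (y), its front face is the stop edge.
- glass_strip: Loose pale glass strip, 60 mm (its x) by 146 mm (y) by 4 mm (z), about 85 g. Starts flat across the rails, x roughly along the stand's x, 15 to 50 mm short of the stop edge; its near long edge can be reached from above and below through the channel. Origin: centre of the face that is underneath at the start; z points up at the start, down once turned over.
- glass_strip_pivot (a point): Middle of the strip's far long edge (towards the platform), on the face that is underneath at the start; 30 mm along x from the strip's origin. The edge on which the strip pivots.
- dropper: Bystander: dropper bottle, 27 mm diameter, 86 mm high, on the table about 150 mm to the +y side of the stand's middle, level with the platform. Origin at the centre of its underside.
- nozzle_pot: Bystander: small knurled pot, 25 mm diameter, 34 mm high, on the table about 145 mm to the -y side of the stand's middle, level with the rails. Origin at the centre of its underside.
- tape_roll: Bystander: roll of masking tape lying flat, 77 mm diameter, 24 mm high, on the table about 170 mm to the -y side of the stand's middle, level with the platform. Origin at the centre of its underside.

How it is judged (in metres and radians):
On the way, in this order (a step that is already met when the one before it is completed fails the run):
1. the strip's far edge has been pushed up to the platform's edge, the strip not yet raised steeply (x of glass_strip_pivot in the frame of turning_stand above -0.006 m and z of glass_strip_pivot in the frame of turning_stand below 0.043 m and angle between glass_strip's own z axis and vertical below 0.7 rad), for 0.05 s.
2. the strip stands tipped up on its far edge against the platform's edge (angle between glass_strip's own z axis and vertical between 1.1 and 2 rad and x of glass_strip_pivot in the frame of turning_stand above -0.02 m and z of glass_strip_pivot in the frame of turning_stand below 0.048 m), for 0.05 s.
At the end, for the whole second after the job is handed in: the strip lies at rest, upside down and flat within 0.1 rad on the platform's cork top, its centre over the platform (a part of it may overhang the edge) (angle between glass_strip's own z axis and vertical above 3.04 rad and z of glass_strip in the frame of turning_stand between 0.044 and 0.052 m and x of glass_strip in the frame of turning_stand between 0.002 and 0.098 m and linear speed of glass_strip below 0.01 m/s and angular speed of glass_strip below 0.1 rad/s); the robot touches nothing.
It fails at once if the strip was lifted: its centre rose more than 54 mm above the rails or its pivot edge more than 34 mm above them (height (world z) of glass_strip above 0.09 m or height (world z) of glass_strip_pivot above 0.07 m).
It fails at once if a bystander was moved by more than 15 mm (distance of any of dropper, nozzle_pot, tape_roll from where it was at the start of the episode above 0.015 m).
It also fails if it takes over 45 s, if anything falls off the work surface, if the arm or the gripper's body presses on something with over 40 N, if the wrist force passes 120 N, or if a joint passes its speed limit or range.

### The arm

A 6-joint arm with a two-finger parallel gripper is mounted at the origin on the work surface; the furniture and walls round the work are solid. World frame = base frame: x ahead of the robot, y to its left, z up, the work surface at z = 0. Lengths are in mm, angles in rad, forces in N, time in s.
With the tool pointing down it reaches from about 275 to 1000 mm from the base axis. Payload 8.4 kg.
Tool frame: the origin (TCP) lies at the centre of the arm's flange, where the gripper is bolted on; the fingertips stand 173 mm ahead of it and the grasp point (between the pads) lies 155 mm ahead of it; z points along the fingers, y is the direction in which the jaws open and shut (so a half turn about z gives the same grasp; the last joint's range is limited). The gripper opens to 85 mm and grips with 20 to 120 N. Pads are 22 mm wide; open, the fingers measure 114 mm over their backs; the gripper's body (76 mm by 85 mm) begins 54 mm behind the grasp point. The pads swing forward as they close: fully open they stand 13 mm farther back than shut.
Start: joints at [1.317, 0.353, 1.633, -0, 1.155, -0.002], TCP at [155.716, 605.295, 404.681] pointing down, gripper open.
Joint ranges: [-2.63, 2.63], [-0.92, 2.1], [0.06, 2.66], [-1.3, 4.44], [0, 2.69], [-3.02, 3.02]. Speed limits (rad/s): [2.22, 2.22, 2.79, 3.14, 3.14, 3.14].

### API

Orientations are given as [roll, pitch, yaw] about the fixed x, y, z axes, in that order (R = Rz(yaw) Ry(pitch) Rx(roll)).
In Python, from rig import sense, grab_frame, camera_model, sign_off gives the robot as it stands. The module is installed in compiled form; this text tells all that it offers.
- The arm moves only by the tool step_arm, never from a script. Its argument "commands" is a list of rows, each a list of 3 entries, a list of its own where there are three numbers: the shift along the tool's x, y, z in mm, then the turn about the tool's z in rad, then the opening, from 0 (shut) to 1 (fully open). A call has 1 to 20 rows; each row shifts and turns the pose as measured when the row begins, along the tool's axes as they then stand; what a row does not reach is not made up. A row lasts 1/8 s, in which the tool goes at most 62.5 mm and 10.7 degrees, less where a joint would pass 70% of its speed; a pose out of reach is approached as far as the arm can. A call with a gripper value outside its range is refused whole. The fingers move at their own pace and stop on an object; "force" is the grip in N (left out, the last holds). Time passes only in rows, so rows that do not move let the fingers close. It gives the time, the measured TCP pose, the force and the opening at its end, in the units of the state.
- sense(): the state, without advancing time (a new reading comes with each control period).
- grab_frame(name): name is "scene" or "top"; returns the picture (480x640x3 uint8, blue, green, red); there is no depth.
- camera_model(name): a dict with "fx", "fy", "cx", "cy" (pixels), "R" (3x3) and "t" (3): a world point X has camera coordinates R X + t. Camera axes: x right, y down, z forward; pixel columns grow to the right and rows downward; lengths in mm; the calibration is good to about 2 mm. A picture is of the moment at which its call begins. camera_model takes no time and is no camera call.
- sign_off(): hands the job in, once; it reports no verdict.
The state is a dict: "clock": time; "qpos": joint angles; "qvel": joint speeds; "joint_efforts": joint torques, N m; "eef_pos": TCP position; "tcp_rot": TCP orientation; "contact_force": force on the tool from outside, world axes, zero at the start; "wrist_torque": the same for the moment, N m; "opening": opening from 0.0 (shut) to 1.0 (fully open).
Only numpy, scipy, OpenCV 4.12 (cv2) and the standard library are available. Lean on these libraries where they do the work, as an engineer would, in place of code of your own. Each camera call takes 0.05 s, during which the arm holds its last target. There are 200 camera calls.

## Working session

There is one attempt and no reset: what is moved stays moved. The work goes in short steps, Python scripts to look and compute and a tool call to move; the robot and the scene stay as the last step left them, time stands still between calls to the robot, and variables do not carry over. Pictures are saved under pics/ and viewed, about 8 in all and at most 12, crops included, and the job is handed in when it is done.

Besides the shell and the picture viewer there is one more tool, called after "Call:" by a JSON object that holds its "method" and its "body". step_arm: Moves the arm, as the interface text tells. Its arguments: {"type":"object","properties":{"commands":{"type":"array","items":{"type":"array"}},"force":{"type":"number"}},"required":["commands"]}

```bash
mkdir -p pics; python3 - <<'E'
from rig import *
import cv2
for n in("scene","top"):
    cv2.imwrite(f"pics/{n}0.png",grab_frame(n)); c=camera_model(n); print(n,c)
s=sense();print(s)
E
```

```text
scene {'fx': 459.1725285318363, 'fy': 459.1725285318363, 'cx': 318.0625411458499, 'cy': 236.81195640998504, 'R': array([[ 0.62016915, -0.78438774,  0.01122944],
       [-0.55086729, -0.44564059, -0.7056555 ],
       [ 0.55851182,  0.43143985, -0.7084661 ]]), 't': array([-327.61546895,  383.46624837,  549.15921364])}
top {'fx': 455.8940510791377, 'fy': 455.8940510791377, 'cx': 324.740598306796, 'cy': 234.49423282187928, 'R': array([[ 0.17728997, -0.98415524,  0.0025963 ],
       [-0.9566986 , -0.17296144, -0.23411992],
       [ 0.2308594 ,  0.03902323, -0.97220426]]), 't': array([-58.64354025, 599.30863265, 789.44059648])}
{'clock': 0.1, 'qpos': array([ 1.31658166e+00,  3.53586952e-01,  1.63408850e+00,  2.80468030e-05,
        1.15522133e+00, -2.39791301e-03]), 'qvel': array([ 0.00120699, -0.00052325, -0.00131922,  0.00035135, -0.00028338,
       -0.00184058]), 'joint_efforts': array([-2.83870777e-04, -6.06355047e+01, -3.42817426e+01,  9.71629902e-05,
        4.04867227e-03, -1.66079229e-05]), 'eef_pos': array([155.6650197 , 605.07076269, 404.01928382]), 'tcp_rot': array([-3.14028858e+00, -2.87719161e-05,  2.88976454e+00]), 'contact_force': array([0.46701639, 0.6256388 , 0.14943321]), 'wrist_torque': array([-0.0208276 ,  0.00275386,  0.00560648]), 'opening': 0.9992799680584455}
```

View pics/scene0.png

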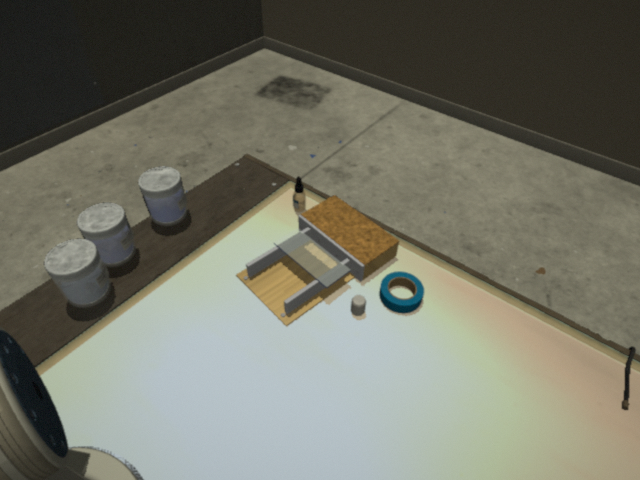

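View pics/top0.png

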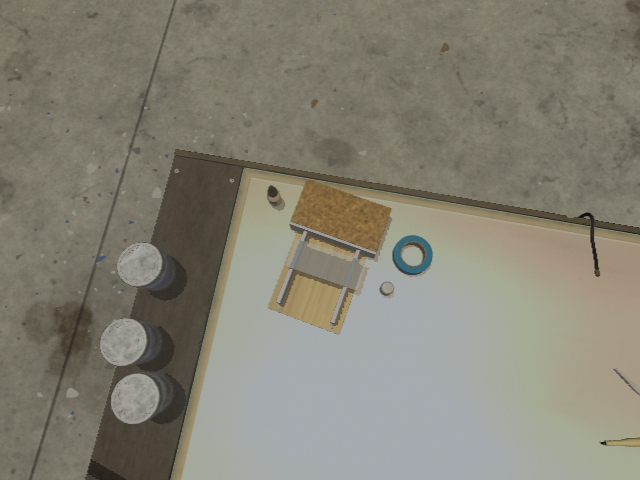

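The top view shows the cork around (340,215), the strip around (327,265) and the rail ends near (281,303) and (335,322). Next I'll look at enlarged crops with a colour mask.

```bash
cat > h.py <<'E'
import numpy as np,cv2
from rig import *
def ray(n,p):
    c=camera_model(n);R,t=np.array(c["R"]),np.array(c["t"])
    d=R.T@np.array([(p[0]-c["cx"])/c["fx"],(p[1]-c["cy"])/c["fy"],1]);return -R.T@t,d/np.linalg.norm(d)
def onz(n,p,z):
    o,d=ray(n,p);return o+d*(z-o[2])/d[2]
def tri(p,q):
    (o,d),(a,b)=ray("top",p),ray("scene",q)
    s=np.linalg.lstsq(np.c_[d,-b],a-o,rcond=None)[0];u,v=o+d*s[0],a+b*s[1];return (u+v)/2,np.linalg.norm(u-v)
def proj(n,X):
    c=camera_model(n);v=np.array(c["R"])@np.array(X)+np.array(c["t"]);return np.array([c["fx"]*v[0]/v[2]+c["cx"],c["fy"]*v[1]/v[2]+c["cy"]])
E
python3 - <<'E'
from h import *
for n,(x,y,w,h) in dict(top=(255,170,190,170),scene=(230,170,200,160)).items():
    im=cv2.imread(f"pics/{n}0.png");hs=cv2.cvtColor(im,cv2.COLOR_BGR2HSV)
    m=cv2.inRange(hs,(8,130,60),(22,255,225));m[:y]=0;m[y+h:]=0;m[:,:x]=0;m[:,x+w:]=0
    m=cv2.morphologyEx(m,cv2.MORPH_CLOSE,np.ones((3,3)));m=cv2.morphologyEx(m,cv2.MORPH_OPEN,np.ones((5,5)))
    c=max(cv2.findContours(m,0,2)[0],key=cv2.contourArea);q=cv2.approxPolyDP(cv2.convexHull(c),6,True)[:,0]
    print(n,q.tolist(),cv2.contourArea(c))
    a=cv2.resize(im[y:y+h,x:x+w],None,fx=4,fy=4,interpolation=cv2.INTER_CUBIC)[:600,:800]
    cv2.imwrite(f"pics/{n}0c.png",a)
E
```

```text
top [[307, 181], [389, 208], [375, 247], [294, 220]] 3774.5
scene [[305, 212], [336, 197], [395, 238], [395, 247], [365, 264]] 2938.5
```

View pics/top0c.png

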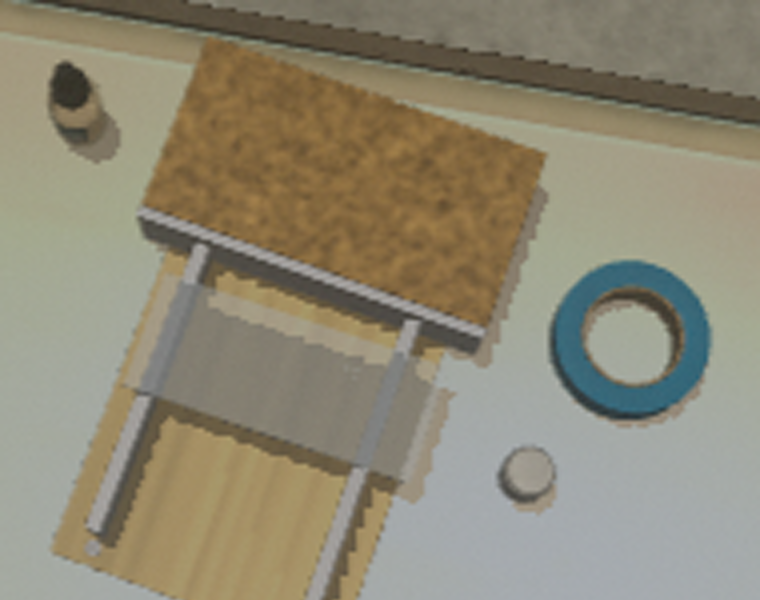

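View pics/scene0c.png

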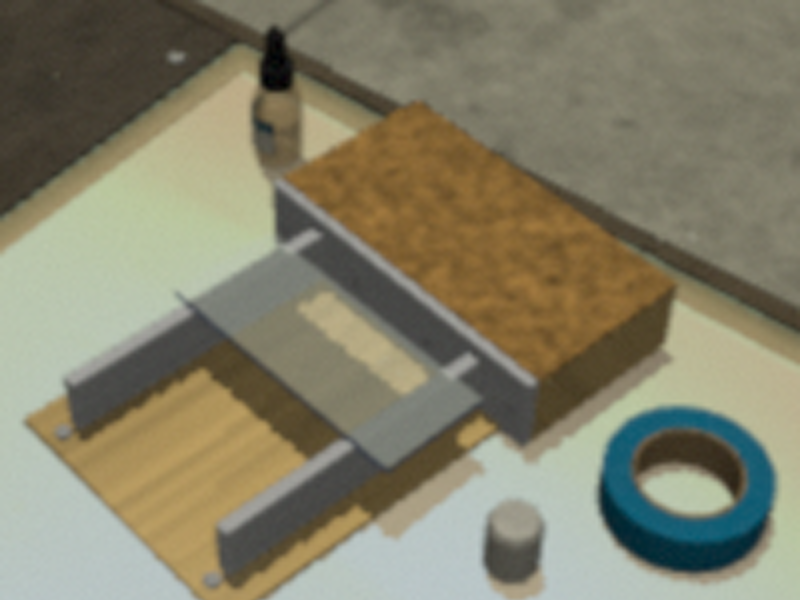

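```bash
cat >> h.py <<'E'
T=lambda u,v:((u+.5)/4-.5+255,(v+.5)/4-.5+170)
S=lambda u,v:((u+.5)/4-.5+230,(v+.5)/4-.5+170)
E
python3 - <<'E'
from h import *
P={}
for k,a,b in[("FL",(138,210),(277,182)),("FR",(484,333),(537,384)),("BL",(205,38),(420,102)),("BR",(546,155),(675,287)),
 ("sNL",(122,385),(180,295)),("sNR",(403,487),(388,467)),("sFL",(158,283),(285,245)),("sFR",(440,378),(482,402))]:
    X,e=tri(T(*a),S(*b));z=44 if k[0]in"FB" else 40;P[k]=X
    print(k,X.round(1),round(e,1),"top@z",onz("top",T(*a),z)[:2].round(1),"scene@z",onz("scene",S(*b),z)[:2].round(1))
P={k:v for k,v in P.items()}
F=(P["FL"]+P["FR"])/2;d=P["FL"]-P["FR"];print("F",F,"len",np.linalg.norm(d),"yaw",np.arctan2(-d[0],d[1]))
d=(P["BL"]+P["BR"])/2-F;print("back",np.linalg.norm(d),np.arctan2(d[1],d[0]))
print("tape",onz("top",T(632,340),24),"pot",onz("top",T(528,472),34),"drop",onz("top",T(70,80),86))
E
```

```text
FL [619.4 122.5  43.7] 1.5 top@z [618.8 123. ] scene@z [619.8 121.8]
FR [589.1 -54.3  44.3] 2.7 top@z [588.2 -53.4] scene@z [590.4 -55. ]
BL [714.6 106.2  42.1] 4.0 top@z [712.5 107.4] scene@z [714.4 103.6]
BR [683.2 -70.4  42.2] 0.9 top@z [682.3 -69.9] scene@z [681.9 -71.5]
sNL [534.8 113.1  36.5] 3.8 top@z [532.9 114. ] scene@z [533.9 109.5]
sNR [510.3 -29.   41.6] 5.6 top@z [508.5 -27.1] scene@z [513.5 -30. ]
sFL [592.1 102.7  31.6] 13.8 top@z [585.4 106.7] scene@z [590.9  92.6]
sFR [565.6 -38.6  41.2] 6.8 top@z [563.4 -36.1] scene@z [569.2 -40.2]
F [604.25546872  34.0943905   44.01100182] len 179.4164770159495 yaw -0.1699349662980256
back 96.06041296951993 -0.16994438222589464
tape [ 602.04505984 -127.38341601   24.        ] pot [526.96504069 -85.21628406  34.        ] drop [665.16297375 161.98649766  86.        ]
```

The stand's front-middle is at about (603.5, 34), yaw -0.17. The strip's near edge is at stand x≈-81, so the gap to the stop is about 20 mm. The pot, tape and bottle are clear of an approach from the robot's side. I'll align the tool y with the stand y (turn -0.083) and travel high.

Call:
{"method": "step_arm", "body": {"commands": [[[0,0,0],-0.083,0.5],[[-34,-41,0],0,0.5],[[-34,-41,0],0,0.5],[[-34,-41,0],0,0.5],[[-34,-41,0],0,0.5],[[-34,-41,0],0,0.5],[[-34,-41,0],0,0.5],[[-34,-41,0],0,0.5],[[-34,-41,0],0,0.5],[[-34,-41,0],0,0.5],[[-34,-41,0],0,0.5],[[-34,-41,0],0,0.5],[[0,0,0],0,0.5]]}}

```text
clock: 1.72
eef_pos: [457.6, 82.5, 402.4]
tcp_rot: [-3.138, 0.001, 2.978]
contact_force: [0.4, 0.6, 0.1]
opening: 0.504
```

Call:
{"method": "step_arm", "body": {"commands": [[[-10,-9,50],0.006,0.5],[[-10,-9,50],0,0.5],[[-7,-8,45],0,0.5],[[0,0,0],0,0.5]]}}

```text
clock: 2.22
eef_pos: [480.1, 52.6, 254.8]
tcp_rot: [-3.14, 0.002, 2.971]
contact_force: [0.7, -0.3, 0.2]
opening: 0.498
```

```bash
cat >> h.py <<'E'
def shot(k):
    a=grab_frame("top")[170:320,255:435];b=grab_frame("scene")[160:310,230:410]
    im=np.hstack([cv2.resize(q,(400,333),interpolation=cv2.INTER_CUBIC) for q in(a,b)]);cv2.imwrite(f"pics/{k}.png",im)
def stand(p,F=(603.5,34.2),y=-.17):
    d=np.array(p[:2])-F;return np.array([d[0]*np.cos(y)+d[1]*np.sin(y),-d[0]*np.sin(y)+d[1]*np.cos(y)])
E
python3 - <<'E'
from h import *
shot("p1");s=sense();print(s["eef_pos"],s["tcp_rot"],stand(s["eef_pos"]))
E
```

```text
[481.5823525   53.10490127 257.90971196] [-3.14151255  0.00744006  2.97138016] [-123.3585518    -1.99393128]
```

View pics/p1.png

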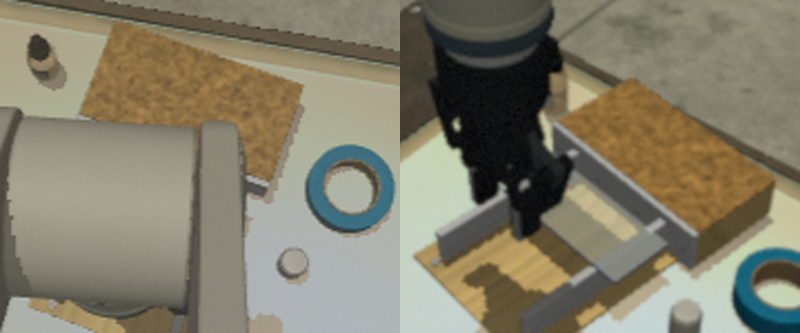

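The arm hides the strip in the top view. In the scene view the fingers hang over the channel behind the strip's near edge, clear of the rails. Now I'll lower into the channel.

Call:
{"method": "step_arm", "body": {"commands": [[[0,0,30],0,0.5],[[0,0,25],0,0.5],[[0,0,15],0,0.5],[[0,0,5],0,0.5],[[0,0,0],0,0.5]]}}

```text
clock: 2.95
eef_pos: [486.4, 56.1, 190.4]
tcp_rot: [3.137, 0.022, 2.974]
contact_force: [-0.3, 0.2, 0.6]
opening: 0.499
```

Call:
{"method": "step_arm", "body": {"commands": [[[-8,-1,8],0,0.5],[[-8,-1,0],0,0.5],[[-6,0,0],0,0.5]]}}

```text
clock: 3.32
eef_pos: [510.0, 50.3, 184.0]
tcp_rot: [3.136, 0.024, 2.974]
contact_force: [-0.9, 1.3, 0.5]
opening: 0.5
```

Call:
{"method": "step_arm", "body": {"commands": [[[-5,0,1],0,0.5],[[-5,0,1],0,0.5],[[-4,0,1],0,0.5]]}}

```text
clock: 3.7
eef_pos: [524.9, 47.5, 181.2]
tcp_rot: [3.136, 0.024, 2.973]
contact_force: [-0.7, 0.3, 0.9]
opening: 0.503
```

```bash
python3 - <<'E'
from h import *
shot("p2");s=sense();print(s["eef_pos"],s["tcp_rot"],stand(s["eef_pos"]),s["contact_force"])
E
```

```text
[525.13132801  47.5370503  181.22820707] [3.13634697 0.02439023 2.97329849] [-79.49536281  -0.11380241] [ 0.35806052  0.07211271 -0.20824679]
```

View pics/p2.png

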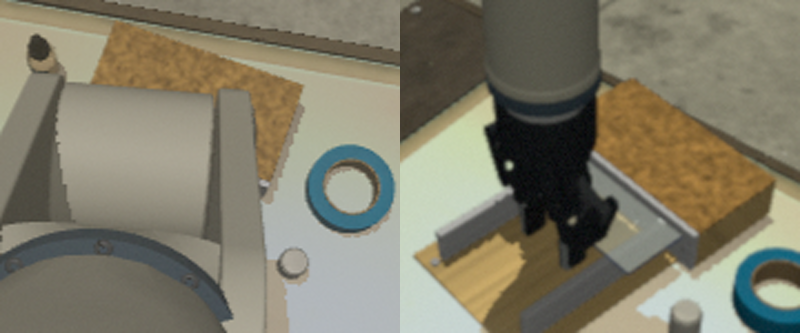

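The strip has slid along and its right end, near (625,270), is now close to the stop edge. I'll keep pushing until the force rises.

Call:
{"method": "step_arm", "body": {"commands": [[[-3,0,0],0,0.5],[[-3,0,0],0,0.5]]}}

```text
clock: 4.05
eef_pos: [530.0, 46.7, 181.0]
tcp_rot: [3.137, 0.021, 2.973]
contact_force: [-9.1, 6.6, 6.7]
opening: 0.501
```

Call:
{"method": "step_arm", "body": {"commands": [[[-2,0,0],0,0.5],[[-2,0,0],0,0.5]]}}

```text
clock: 4.3
eef_pos: [531.1, 46.4, 180.5]
tcp_rot: [3.138, 0.012, 2.972]
contact_force: [-7.8, 2.7, 5.8]
opening: 0.501
```

Contact force is about 9 N, so the strip is against the stop (tool at stand x ≈ -73.5). Now I'll drag the edge up while pushing.

Call:
{"method": "step_arm", "body": {"commands": [[[-2,0,-4],0,0.5],[[-2,0,-4],0,0.5],[[-2,0,-4],0,0.5]]}}

```text
clock: 4.68
eef_pos: [533.2, 46.1, 191.1]
tcp_rot: [3.139, 0.001, 2.971]
contact_force: [-4.2, 3.4, 0.5]
opening: 0.497
```

```bash
python3 - <<'E'
from h import *
s=sense();print(s["eef_pos"],s["tcp_rot"],stand(s["eef_pos"]),s["contact_force"])
a=grab_frame("scene")[160:310,300:450];cv2.imwrite("pics/p3.png",cv2.resize(a,None,fx=4,fy=4,interpolation=cv2.INTER_CUBIC))
E
```

```text
[533.17943827  46.0834476  191.0859308 ] [3.13901532e+00 8.29942017e-04 2.97133335e+00] [-71.31734402  -0.18485289] [-4.2482647   3.42173734  0.53394865]
```

View pics/p3.png

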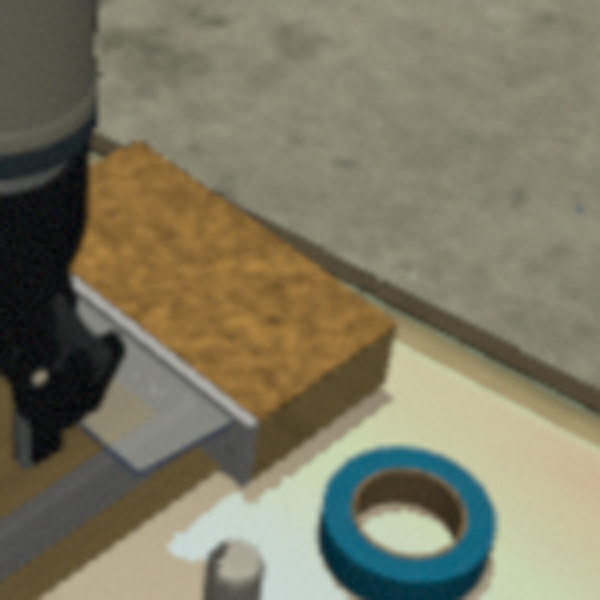

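The strip's near right corner shows at crop (138,472), which is image pixel (334,278), with a shadow gap at the rail. I'll compare that with the flat and lifted predictions.

```bash
python3 - <<'E'
from h import *
c,s=np.cos(-.17),np.sin(-.17)
for th in(0,.1,.2,.3,.4):
    for y in(-79,):
        x=-60*np.cos(th);z=36+60*np.sin(th)
        X=[603.5+x*c-y*s,34.2+x*s+y*c,z];print(th,proj("scene",X).round(1))
E
```

```text
0 [334.2 282.7]
0.1 [334.5 280.4]
0.2 [335. 278.]
0.3 [335.7 275.4]
0.4 [336.7 272.7]
```

The corner matches θ≈0.2 rad, i.e. the near edge has lifted 12 mm, which equals the tool's rise. There is no slip, so I'll carry on along the arc.

Call:
{"method": "step_arm", "body": {"commands": [[[-2,0,-4.5],0,0.5],[[-2.5,0,-4.5],0,0.5],[[-2.5,0,-4.5],0,0.5]]}}

```text
clock: 5.1
eef_pos: [537.6, 45.4, 204.4]
tcp_rot: [3.14, -0.008, 2.971]
contact_force: [-4.2, 2.2, 1.4]
opening: 0.498
```

Call:
{"method": "step_arm", "body": {"commands": [[[-3,0,-4.5],0,0.5],[[-3.5,0,-4.5],0,0.5],[[-4,0,-4.5],0,0.5]]}}

```text
clock: 5.48
eef_pos: [546.3, 43.9, 218.2]
tcp_rot: [3.141, -0.014, 2.971]
contact_force: [-4.8, 0.1, 3.2]
opening: 0.5
```

```bash
python3 - <<'E'
from h import *
s=sense();print(s["eef_pos"],s["tcp_rot"],stand(s["eef_pos"]),s["contact_force"])
a=grab_frame("scene")[130:280,290:440];cv2.imwrite("pics/p4.png",cv2.resize(a,None,fx=4,fy=4,interpolation=cv2.INTER_CUBIC))
c,s=np.cos(-.17),np.sin(-.17)
for th in(.4,.6,.8,1.0,1.2,1.4,1.57):
        y=-79;x=-60*np.cos(th);z=36+60*np.sin(th)
        X=[603.5+x*c-y*s,34.2+x*s+y*c,z];print(th,((proj("scene",X)-[290,130])*4).round())
E
```

```text
[546.31845175  43.88893024 218.24276906] [ 3.14056024 -0.01425838  2.97081329] [-57.99645888  -0.12484661] [-4.7791537   0.05426958  3.23164442]
0.4 [187. 571.]
0.6 [198. 548.]
0.8 [212. 525.]
1.0 [228. 502.]
1.2 [247. 481.]
1.4 [266. 463.]
1.57 [283. 451.]
```

View pics/p4.png

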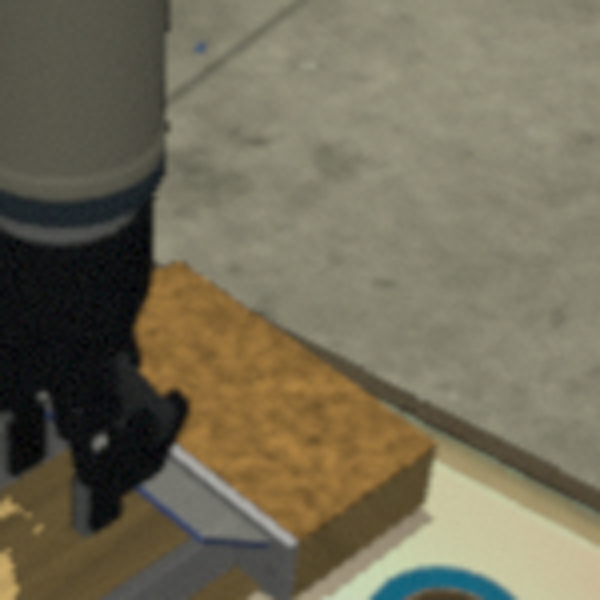

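The corner at (200,542) gives θ≈0.63. The strip is still stuck to the fingertips and pivoting on the edge, so I'll continue up the arc towards 1.3.

Call:
{"method": "step_arm", "body": {"commands": [[[-5,0,-4.5],0,0.5],[[-5.5,0,-4.5],0,0.5],[[-6,0,-4],0,0.5]]}}

```text
clock: 5.9
eef_pos: [564.2, 40.7, 232.7]
tcp_rot: [3.14, -0.013, 2.971]
contact_force: [0.8, -0.7, 0.7]
opening: 0.503
```

Call:
{"method": "step_arm", "body": {"commands": [[[-6,0,-3],0,0.5],[[-6,0,-2],0,0.5],[[-5,0,-2],0,0.5]]}}

```text
clock: 6.28
eef_pos: [583.2, 37.5, 240.2]
tcp_rot: [3.14, -0.01, 2.971]
contact_force: [1.0, -0.2, -0.4]
opening: 0.499
```

```bash
python3 - <<'E'
from h import *
s=sense();print(s["eef_pos"],s["tcp_rot"],stand(s["eef_pos"]),s["contact_force"])
a=grab_frame("scene")[130:280,290:440];cv2.imwrite("pics/p5.png",cv2.resize(a,None,fx=4,fy=4,interpolation=cv2.INTER_CUBIC))
E
```

```text
[583.22875932  37.46936038 240.22579561] [ 3.14007854 -0.01016607  2.97082755] [-20.53214409  -0.20730433] [ 0.97179577 -0.18803695 -0.43285487]
```

View pics/p5.png

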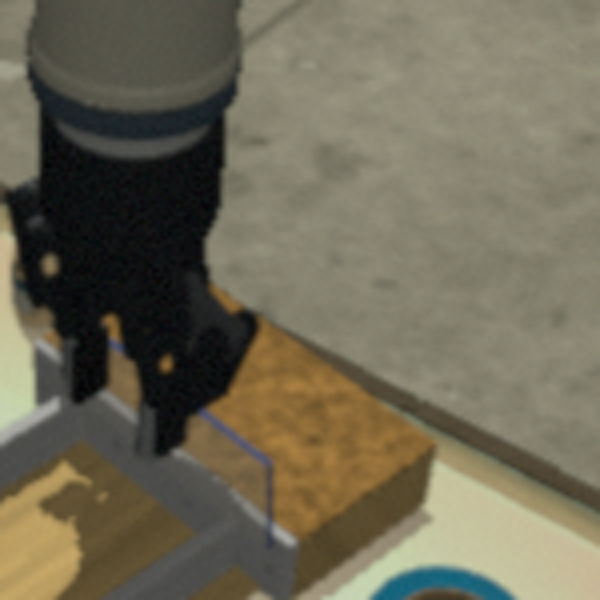

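The corner at (270,460) gives θ≈1.4, so the strip is standing on its far edge against the stop. Now I'll push it over gently.

Call:
{"method": "step_arm", "body": {"commands": [[[-4,0,0],0,0.5],[[-4,0,0],0,0.5],[[-4,0,0],0,0.5],[[-4,0,0],0,0.5]]}}

```text
clock: 6.82
eef_pos: [600.3, 34.5, 240.0]
tcp_rot: [3.14, -0.01, 2.971]
contact_force: [0.2, -0.3, -0.2]
opening: 0.5
```

Call:
{"method": "step_arm", "body": {"commands": [[[-4,0,0],0,0.5],[[-4,0,0],0,0.5],[[-4,0,0],0,0.5],[[-4,0,0],0,0.5],[[0,0,0],0,0.5],[[0,0,0],0,0.5]]}}

```text
clock: 7.58
eef_pos: [617.4, 31.6, 239.7]
tcp_rot: [3.14, -0.01, 2.971]
contact_force: [0.2, -0.2, 0.4]
opening: 0.499
```

```bash
python3 - <<'E'
from h import *
s=sense();print(s["eef_pos"],s["tcp_rot"],stand(s["eef_pos"]),s["contact_force"])
a=grab_frame("scene")[130:280,290:440];cv2.imwrite("pics/p6.png",cv2.resize(a,None,fx=4,fy=4,interpolation=cv2.INTER_CUBIC))
E
```

```text
[617.39578434  31.57148511 239.6822355 ] [ 3.14007474 -0.0101039   2.9708013 ] [14.14017169 -0.23970279] [ 0.22728262 -0.15297455  0.44173918]
```

View pics/p6.png

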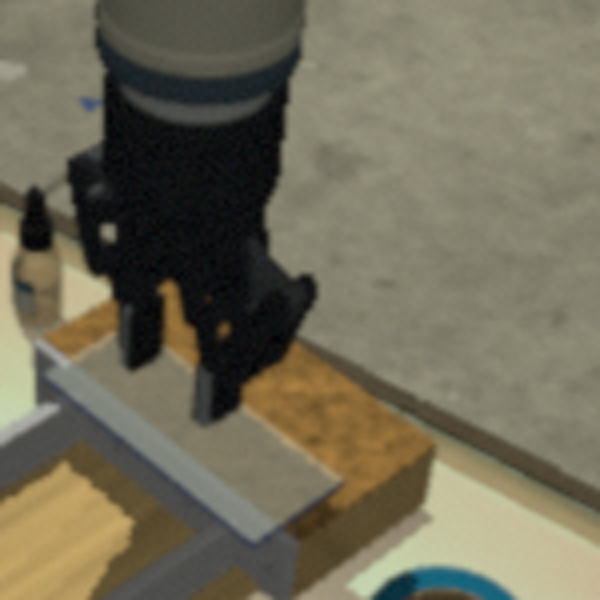

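The strip lies on the cork, overhanging the stop by about 10–15 mm (its near edge runs from (40,365) to (258,543)), and the fingers are clear above it. I'll retreat straight up and back.

Call:
{"method": "step_arm", "body": {"commands": [[[0,0,-40],0,0.5],[[0,0,-50],0,0.5],[[20,0,-40],0,0.5],[[50,0,0],0,0.5],[[50,0,0],0,0.5],[[50,0,0],0,0.5],[[50,0,0],0,0.5],[[40,0,0],0,0.5],[[0,0,0],0,0.5],[[0,0,0],0,0.5]]}}

```text
clock: 8.88
eef_pos: [354.0, 76.1, 376.5]
tcp_rot: [3.139, -0.007, 2.971]
contact_force: [0.7, -0.1, 0.5]
opening: 0.499
```

```bash
python3 - <<'E'
from h import *
s=sense();print(s["eef_pos"],s["qvel"].round(3),s["contact_force"])
shot("p7")
E
```

```text
[353.97348533  76.14993365 376.48594241] [ 0.006 -0.016  0.02   0.     0.007  0.003] [ 0.73351168 -0.14579191  0.54799095]
```

View pics/p7.png

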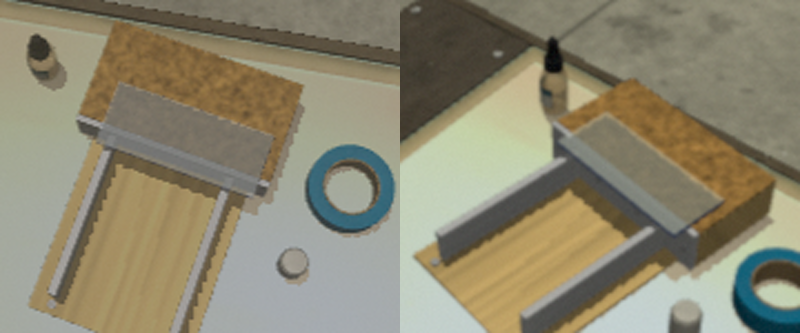

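The strip lies flat on the cork, in the top view from (118,85) to (256,194), with its near edge overhanging the stop. The bystanders look unmoved. One numeric check before handing in.

```bash
python3 - <<'E'
from h import *
k=180/400
for n,a,b in[("NL",(97,140),(160,140)),("NR",(256,194),(283,233)),("FL",(118,85),(205,115)),("FR",(272,134),(323,203))]:
    p=((a[0]+.5)*k-.5+255,(a[1]+.5)*k-.5+170);q=((b[0]+.5)*k-.5+230,(b[1]+.5)*k-.5+160)
    X,e=tri(p,q);print(n,stand(X).round(1),X[2].round(1),round(e,1),stand(onz("top",p,48)).round(1),stand(onz("scene",q,48)).round(1))
E
```

```text
NL [-14.1  64. ] 50.3 2.3 [-14.6  64.9] [-11.5  65.3]
NR [-11.  -82.4] 49.5 4.6 [-12.6 -81. ] [ -7.9 -82.6]
FL [39.8 64.7] 47.2 2.2 [38.6 65.2] [40.2 63.5]
FR [ 44.8 -77.5] 41.9 0.8 [ 42.8 -77.1] [ 40.5 -81.3]
```

```bash
python3 -c "
from rig import *
print(sign_off())"
```

```text
the job is handed in; nothing more can be done
None
```

The strip is turned over and lying on the cork platform, and I handed the job in at about 9 s of the 45 s. `sign_off()` gave no verdict.

**How it went:** With half-open fingers in the channel, I pushed the strip along the rails until the contact force rose to about 9 N at the stop. I then dragged its near edge up by friction. Pictures put the tilt at about 0.2, 0.63 and then 1.4 rad, with the strip standing on its far edge at the stop. I pushed it over from there and backed the arm off. It was never grasped.

**Last checks:**
- **Position:** The strip's centre is at about x = 15 mm in the stand's frame (2 to 98 mm allowed), with about 12 mm of it overhanging the stop edge.
- **Height and flatness:** The corners came out at z = 42 to 50 mm. One reading, 41.9 mm, lies below the 44 mm cork top, so I put it down to picking corners by eye at this resolution. That scatter is too large to confirm the 0.1 rad flatness by number. In both views the strip simply lies flat on the cork.
- **Upside down:** I judge this from having followed it through the tip-over, since nothing visible marks either face.
- **Bystanders and arm:** The bottle, pot and tape look unmoved, judged by eye. The arm was clear of everything, with force readings under 1 N.

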